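Loaded pull test of a sprung drawer

TASK

Set up and run a pull test on the tester: stand the steel angle block upright on its foot inside the sprung test drawer and slide the drag pointer fully home against the closed drawer's pusher tab. Then pull the drawer out until the pusher has carried the pointer's nose right opposite the tip of the dark diamond-nosed mark, hold it there for about a second, and ease the drawer fully home without letting it snap back, leaving the pointer standing at the mark. Do not disturb the yellow feeler block or the wooden puzzle box.

Things in the scene. Friction and masses are not known exactly. Their poses are not given: they have to be found in the camera images.
- tester: pull tester, fixed: aluminium plate 340 x 280 x 12 mm with maple drawer (middle at y = -45 mm), pointer rail (y = +55 mm), spring barrel and, at the rear left corner, a red-handled toggle clamp up to 70 mm high. Origin: centre of the plate's underside on the bench; x towards the rear, away from the pull post, y left, z up. Drawer and pointer come out along its -x
- drawer (a joint): how far the sprung maple test drawer is out, m: 0 fully home, grows towards the tester's -x, stop at 0.10. A spring pulls it home with about 3 N when closed and 10 N at 0.065; let go, it snaps back
- drawer_in (a point): centre of the upper face of the drawer's floor, axes as the tester's, moves with the drawer. The drawer is an open tray, inside 140 (x) x 110 (y) mm, walls 5 mm thick rising 25 mm above the floor (front board 29 mm)
- pull_top (a point): top centre of the drawer's upright dark steel pull post: 22 mm diameter, with a cap 28 mm in diameter in its uppermost 5 mm; free to grip over 45 mm below its top; its axis stands 48 mm in front of the drawer's front board. Axes as the tester's, moves with the drawer
- pointer (a joint): how far the drag pointer is out, m: 0 fully home against the closed drawer's pusher tab, grows towards the tester's -x, stop at 0.10. Starts out at an old reading. Friction (1.5 N) keeps it where it is left; the pusher, a steel tab on the drawer's left side behind the pointer, carries it out with the drawer but does not bring it back
- pointer_top (a point): top centre of the drag pointer's brass grip, a block 24 (x) x 16 (y) mm, free over 38 mm below this point, on a saddle 30 x 26 x 14 mm riding on the rail. Axes as the tester's
- pointer_tip (a point): tip of the pointer's small triangular nose, which points to the tester's +y (left), 23 mm beside the middle of the pointer
- mark_tip (a point): tip of the fixed mark, a dark steel stop 52 mm long, 14 mm high (screw head 20 mm), lying on the plate left of the rail, its diamond nose pointing at the rail (tester's -y). Axes as the tester's. The pointer is at the mark when its tip has the same x along the tester as this tip; that needs the drawer 0.040 to 0.065 m out, differing each run
- angle_block: loose steel L-shaped angle block, about 0.6 kg: foot 70 (x) x 50 (y) x 12 mm; upright web along the foot's -y edge, 70 mm long in x, 12 mm thick (middle plane at y = -19 mm), its top 70 mm above the underside. Origin: centre of the foot's underside, z up. Grip it by the upper part of the web
- feeler_block: bystander: loose yellow plastic feeler block 100 x 30 x 30 mm, origin at the centre of its underside. It and the angle block may change places
- puzzle_box: bystander: loose brown wooden puzzle box 110 x 75 x 55 mm, origin at the centre of its underside
Not all that is in view belongs to the job. Several things look just like the angle_block: the one meant starts farthest from the robot's base.

How it is judged:
On the way, in this order (a step that is already met when the one before it is completed fails the run):
1. the angle block stands on its foot in the drawer, and the drag pointer is home (within 4 mm) with the drawer closed (within 4 mm) (x of angle_block in the frame of drawer_in between -0.055 and 0.055 m and y of angle_block in the frame of drawer_in between -0.045 and 0.045 m and z of angle_block in the frame of drawer_in between -0.004 and 0.005 m and angle between angle_block's own z axis and vertical below 0.12 rad and value of joint each of pointer, drawer below 0.004 m), for 0.2 s.
2. the drawer, with the block in it, is held out so that its pusher has carried the pointer's tip to within 5 mm of the mark's tip along the slide, the robot not touching the pointer, for 0.8 s (x of angle_block in the frame of drawer_in between -0.055 and 0.055 m and y of angle_block in the frame of drawer_in between -0.045 and 0.045 m and z of angle_block in the frame of drawer_in between -0.004 and 0.005 m and angle between angle_block's own z axis and vertical below 0.12 rad and x of pointer_tip in the frame of mark_tip between -0.005 and 0.005 m and value of joint drawer above 0.03 m and x of drawer_in in the frame of pointer_tip below 0.01 m and contact force between pointer and the fingers below 0.2 N), for 0.8 s.
At the end, for the whole second after the job is handed in: the drawer is home (within 4 mm), the angle block stands at rest on its foot inside it, and the drag pointer has stayed with its tip within 5 mm of the mark's tip along the slide (x of angle_block in the frame of drawer_in between -0.055 and 0.055 m and y of angle_block in the frame of drawer_in between -0.045 and 0.045 m and z of angle_block in the frame of drawer_in between -0.004 and 0.005 m and angle between angle_block's own z axis and vertical below 0.12 rad and x of pointer_tip in the frame of mark_tip between -0.005 and 0.005 m and value of joint drawer below 0.004 m and linear speed of angle_block below 0.02 m/s); the robot touches nothing.
It fails at once if the drawer snaps back (moves home faster than 0.3 m/s) (velocity of joint drawer below -0.3 m/s).
It fails at once if the feeler block is disturbed (moved over 15 mm) (distance of feeler_block from where it was at the start of the episode above 0.015 m).
It fails at once if the puzzle box is disturbed (moved over 15 mm) (distance of puzzle_box from where it was at the start of the episode above 0.015 m).
It also fails if it takes over 58 s, if anything falls off the work surface, if the arm or the gripper's body presses on something with over 40 N, if the wrist force passes 120 N, or if a joint passes its speed limit or range.

ROBOT

A 6-joint arm with a two-finger parallel gripper is mounted at the origin on the work surface. World frame = base frame: x ahead of the robot, y to its left, z up, the work surface at z = 0. Lengths are in m, angles in rad, forces in N, time in s.
With the tool pointing down it reaches from about 0.225 to 0.875 m from the base axis. Payload 3.4 kg.
Tool frame: the origin (TCP) lies at the very end of the fingers, on their centre line; the grasp point (between the pads) lies 19 mm behind it (manip.tcp_to_grasp is the distance from the TCP to the grasp point, in m); z points along the fingers, y is the line along which they close (so a half turn about z gives the same grasp; the last joint's range is limited). The gripper opens to 85 mm and grips with 20 to 120 N. Pads are 22 mm wide; open, the fingers measure 114 mm over their backs; the gripper's body (76 mm by 85 mm) begins 54 mm behind the grasp point. The pads swing forward as they close: fully open they stand 13 mm farther back than shut.
Start: joints at [-1.431, 0.276, 1.505, -0, 1.361, -0.121], TCP at [0.148, -0.556, 0.195] pointing down, gripper open.
Joint ranges: [-2.89, 2.89], [-0.75, 2.08], [0.22, 2.7], [-1.18, 4.32], [0.11, 2.71], [-2.7, 2.7]. Speed limits (rad/s): [2.57, 2.57, 3.14, 3.14, 3.14, 3.14].

INTERFACE

Orientations are given as a unit quaternion [w, x, y, z].
In Python, from rig import status, get_image, job, manip gives the robot as it stands.
- The arm moves only by the tool apply_moves, never from a script. Its arguments are lists of equal length, an entry for each row: "xyz": the shift along the tool's x, y, z each as a share of 0.3 m, from -1 to 1, a list of three; "rot": the turn, a rotation vector about the tool's x, y, z each as a share of 60 degrees, from -1 to 1, a list of three; "hand": the opening, from -1 (shut) to 1 (fully open). A call has 1 to 8 rows; each row shifts and turns the commanded pose from where the row before left it, along the tool's axes as they then stand; what a row does not reach is not made up. A row lasts 1/8 s, in which the tool goes at most 62.5 mm and 10.7 degrees, less where a joint would pass 70% of its speed; a pose out of reach is approached as far as the arm can. A call with a number of a shift or a turn outside -1 to 1 is refused whole. A call with a gripper value outside its range is refused whole. The fingers move at their own pace and stop on an object; "force" is the grip in N (left out, the last holds). Time passes only in rows, so rows that do not move let the fingers close. It gives the time, the measured TCP pose, the force, the opening and the grip force at its end, in the units of the state.
- status.get_state(): the state, without advancing time (a new reading comes with each control period).
- get_image(name): name is "side" or "top" or "wrist"; returns a dict with "pixels" (384x512x3 uint8, red, green, blue), "fovy" (degrees; the focal length in pixels is half the picture's height over the tangent of half this angle, whatever the lens; pixels are square), "cx", "cy" (the principal point, pixels), "origin" and "orientation" of the camera in the world; the wrist camera has in their place "tool_from_camera" (4x4, takes a point from camera to tool coordinates, whose origin is the TCP and whose axes are the flange's). Camera axes: x right, y down, z forward; pixel columns grow to the right and rows downward; lengths in m; the calibration is good to about 2 mm. A picture is of the moment at which its call begins: read the wrist's pose just before it. There is no depth.
- job.sign_off(): hands the job in; it is judged then, once.
The state is a dict: "clock": time; "qpos": joint angles; "qd": joint speeds; "effort": joint torques, N m; "position": TCP position; "ee_rot": TCP orientation; "contact_force": force on the tool from outside, world axes, zero at the start; "moment": the same for the moment, N m; "width": finger opening in m; "gripper_force": force on a finger pad.
Only numpy, scipy, OpenCV 4.12 (cv2) and the standard library are available. Lean on these libraries where they do the work, as an engineer would, in place of code of your own. Each camera call takes 0.05 s, during which the arm holds its last target. There are 200 camera calls.

## Working session

There is one attempt and no reset: what is moved stays moved. The work goes in short steps, Python scripts to look and compute and a tool call to move; the robot and the scene stay as the last step left them, time stands still between calls to the robot, and variables do not carry over. Pictures are saved under pics/ and viewed, at most 10 in all, crops included, and the job is handed in when it is done.

Besides the shell and the picture viewer there is one more tool, called after ">>>" in YAML: its name, and indented under it one key for each argument. apply_moves: Moves the arm, as the interface text tells. Its arguments: {"type":"object","properties":{"xyz":{"type":"array","items":{"type":"array","items":{"type":"number","minimum":-1,"maximum":1}}},"rot":{"type":"array","items":{"type":"array","items":{"type":"number","minimum":-1,"maximum":1}}},"hand":{"type":"array","items":{"type":"number"}},"force":{"type":"number"}},"required":["xyz","rot","hand"]}

```bash
ls; mkdir -p pics
cat > h.py <<'E'
import numpy as np, cv2
from scipy.spatial.transform import Rotation as R
from rig import status, get_image, job, manip
def q2R(q): return R.from_quat([q[1],q[2],q[3],q[0]]).as_matrix()
def cam(n):
    s=status.get_state(); d=get_image(n); im=d['pixels']
    f=im.shape[0]/2/np.tan(np.radians(d['fovy'])/2)
    if n=='wrist':
        T=np.array(d['tool_from_camera']); Rt=q2R(s['ee_rot'])
        o=np.array(s['position'])+Rt@T[:3,3]; M=Rt@T[:3,:3]
    else: o=np.array(d['origin']); M=q2R(d['orientation'])
    return dict(im=im,f=f,cx=d['cx'],cy=d['cy'],o=o,M=M)
def ray(c,u,v):
    r=c['M']@np.array([(u-c['cx'])/c['f'],(v-c['cy'])/c['f'],1.]); return r/np.linalg.norm(r)
def onz(c,u,v,z):
    r=ray(c,u,v); return c['o']+r*(z-c['o'][2])/r[2]
def proj(c,p):
    q=c['M'].T@(np.array(p)-c['o']); return c['f']*q[0]/q[2]+c['cx'],c['f']*q[1]/q[2]+c['cy']
def save(c,n,box=None,s=1):
    im=c['im']
    if box: im=im[box[1]:box[3],box[0]:box[2]]
    im=cv2.resize(im,None,fx=s,fy=s,interpolation=cv2.INTER_CUBIC)
    cv2.imwrite('pics/'+n+'.png',im[:,:,::-1])
E
python3 - <<'E'
from h import *
import pickle
s=status.get_state(); print(s)
C={n:cam(n) for n in ('side','top','wrist')}
pickle.dump(C,open('c0.pkl','wb'))
for n,c in C.items(): print(n,c['f'],c['cx'],c['cy'],c['o'],c['M'].round(3).tolist())
save(C['top'],'top0',None,1.5); save(C['side'],'side0',None,1.5)
E
```

```text
pics
{'clock': 0.0, 'qpos': array([-1.43099860e+00,  2.76578782e-01,  1.50615664e+00,  2.39968398e-05,
        1.36070754e+00, -1.21006669e-01]), 'qd': array([-0.00131217,  0.00024404, -0.00010425, -0.00197947,  0.00073362,
        0.00048193]), 'effort': array([-5.58600150e-04, -4.16770148e+01, -2.45806968e+01, -4.91112569e-04,
        1.09796741e-02, -3.23726113e-07]), 'position': array([ 0.14818283, -0.55494633,  0.19423966]), 'ee_rot': array([-9.25223389e-04,  9.91509577e-01,  1.30030390e-01,  3.03958086e-06]), 'contact_force': array([ 0.9584051 ,  0.18805653, -0.12030771]), 'moment': array([ 0.00574854,  0.02602064, -0.00518585]), 'gripper_force': 0.0, 'width': 0.08536664879463429}
side 378.78007655977456 251.78140753293783 188.65115325537207 [0.06864297 0.94488672 0.76461361] [[-0.918, -0.232, 0.32], [-0.395, 0.519, -0.758], [0.01, -0.823, -0.568]]
top 451.2194335709373 255.8576638417199 196.74529088670891 [0.3595182  0.02794376 1.18674788] [[0.005, -0.993, 0.117], [-1.0, -0.005, 0.003], [-0.002, -0.117, -0.993]]
wrist 268.9757491074553 254.17152307581384 192.67271505315387 [ 0.21961312 -0.53609123  0.3735852 ] [[0.258, -0.925, -0.28], [-0.966, -0.247, -0.073], [-0.002, 0.29, -0.957]]
```

View pics/top0.png

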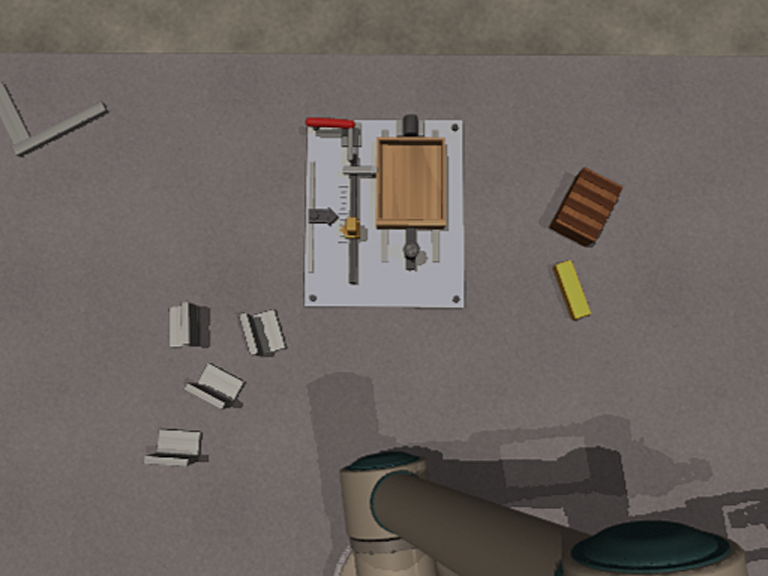

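View pics/side0.png

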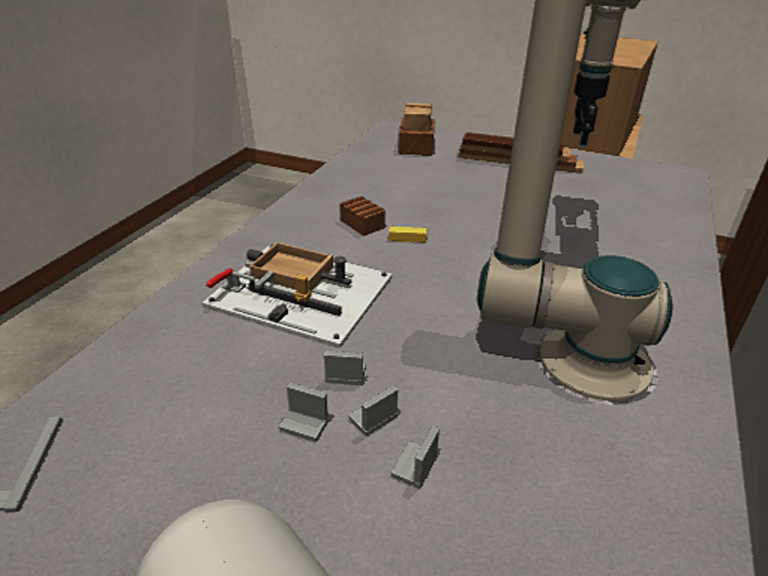

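The top view shows the tester at (385,213), the feeler block at (572,290) and the puzzle box at (587,205). The four L-blocks are at (188,325), (262,332), (218,385) and (175,447). Next I locate them in the world frame.

Run:
```python
from h import *
import pickle
C=pickle.load(open('c0.pkl','rb')); c=C['top']
for n,u,v,z in [('A',188,325,.03),('B',262,332,.03),('C',218,385,.03),('D',175,447,.03)]:
    p=onz(c,u/1.5,v/1.5,z); print(n,p.round(3),np.hypot(p[0],p[1]).round(3))
# plate by mask
hsv=cv2.cvtColor(c['im'],cv2.COLOR_RGB2HSV)
m=((c['im'].min(2)>140)&(hsv[...,1]<40)).astype(np.uint8)
m=cv2.morphologyEx(m,cv2.MORPH_CLOSE,np.ones((9,9)))
cs,_=cv2.findContours(m,cv2.RETR_EXTERNAL,cv2.CHAIN_APPROX_NONE)
k=max(cs,key=cv2.contourArea)
w=np.array([onz(c,u,v,.012)[:2] for u,v in k[:,0]+0.0],np.float32)
r=cv2.minAreaRect(w); print('plate',r)
for n,u,v,z in [('post',411,250,.08),('brass',351,228,.07),('marktip',338.5,216,.025),('yellow',572,290,.03),('box',587,205,.055)]:
    print(n,onz(c,u/1.5,v/1.5,z).round(3))
save(c,'topA',(195-75-15,190,210,250),7)
save(c,'topT',(195,70,320,215),5)
```

```text
A [0.443 0.366 0.03 ] 0.575
B [0.431 0.239 0.03 ] 0.493
C [0.341 0.311 0.03 ] 0.462
D [0.238 0.38  0.03 ] 0.448
plate ((0.6479398012161255, 0.03205294907093048), (0.2780129015445709, 0.33728498220443726), 89.99343872070312)
post [ 0.566 -0.014  0.08 ]
brass [0.605 0.087 0.07 ]
marktip [0.636 0.111 0.025]
yellow [ 0.506 -0.293  0.03 ]
box [ 0.65  -0.316  0.055]
```

View pics/topT.png

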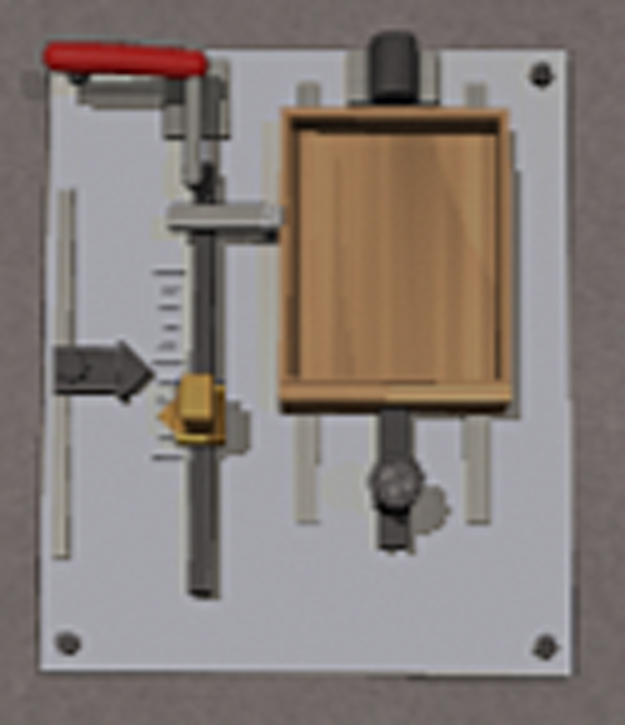

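The crop shows the tester nearly square to the world axes, with the pointer tip at (160,415), the mark tip at (153,377), the post at (397,483) and the tab at row 217. Block A, at about (0.443, 0.366), is farthest from the base. I'm moving above it for a close look with the wrist camera.

>>> apply_moves:
  xyz:
    - [0,0,-0.1]
    - [0,0,-0.1]
    - [0.06,-0.195,0]
    - [0.06,-0.195,0]
    - [0.06,-0.195,0]
    - [0.06,-0.195,0]
    - [0.06,-0.195,0]
    - [0.06,-0.195,0]
  rot:
    - [0,0,0.125]
    - [0,0,0.125]
    - [0,0,0]
    - [0,0,0]
    - [0,0,0]
    - [0,0,0]
    - [0,0,0]
    - [0,0,0]
  hand: [1,1,1,1,1,1,1,1]

```text
clock: 1.15
position: [0.2568, -0.2027, 0.255]
ee_rot: [0.0, 1.0, -0.001, 0.0]
contact_force: [0.9, 0.6, -0.7]
width: 0.0855
gripper_force: 0.0
```

>>> apply_moves:
  xyz:
    - [0.06,-0.195,0]
    - [0.06,-0.195,0]
    - [0.06,-0.195,0]
    - [0.06,-0.195,0]
    - [0.06,-0.195,0]
    - [0.06,-0.195,0]
    - [0.06,-0.195,0]
    - [0.06,-0.195,0]
  rot:
    - [0,0,0]
    - [0,0,0]
    - [0,0,0]
    - [0,0,0]
    - [0,0,0]
    - [0,0,0]
    - [0,0,0]
    - [0,0,0]
  hand: [1,1,1,1,1,1,1,1]

```text
clock: 2.15
position: [0.4011, 0.2653, 0.2549]
ee_rot: [0.0, 1.0, 0.0, 0.0]
contact_force: [1.6, -0.8, 0.1]
width: 0.0858
gripper_force: 0.0
```

>>> apply_moves:
  xyz:
    - [0.05,-0.13,0]
    - [0.04,-0.13,0]
    - [0,0,0]
  rot:
    - [0,0,0]
    - [0,0,0]
    - [0,0,0]
  hand: [1,1,1]

```text
clock: 2.52
position: [0.4285, 0.3434, 0.2539]
ee_rot: [0.0, 1.0, 0.001, -0.001]
contact_force: [0.2, -0.8, -0.6]
width: 0.0851
gripper_force: 0.0
```

Run:
```python
from h import *
import pickle
C={n:cam(n) for n in ('wrist','top')}
pickle.dump(C,open('c1.pkl','wb')); print(status.get_state()['position'],C['wrist']['o'])
save(C['wrist'],'w1',None,1.5)
```

```text
[0.42766451 0.34081773 0.25437407] [0.50261477 0.34379812 0.43303213]
```

View pics/w1.png

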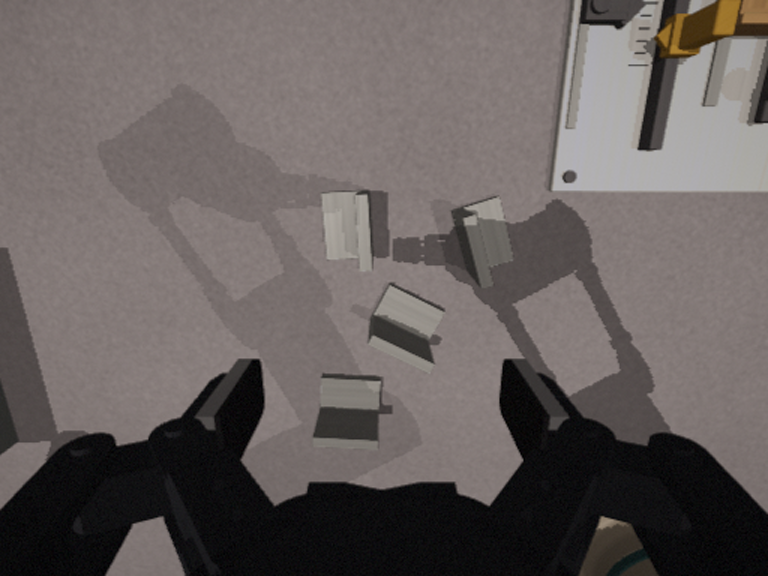

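The wrist view shows block A with its foot on the left, corners (323,193) and (326,260). Its web's top strip runs from about (358..369,191) to (360..373,271).

Run:
```python
from h import *
import pickle
c=pickle.load(open('c1.pkl','rb'))['wrist']
for n,u,v,z in [('webTL',358,191,.07),('webTR',369,191,.07),('webBR',373,271,.07),('webBL',360,271,.07),('footTL',323,193,.012),('footBL',326,260,.012)]:
    print(n,onz(c,u/1.5,v/1.5,z).round(4))
c=pickle.load(open('c1.pkl','rb'))['wrist']
g=cv2.cvtColor(c['im'],cv2.COLOR_RGB2GRAY)
for v in (132,140,150,160,170,177): print(v,g[v,210:262].tolist())
```

```text
webTL [0.4819 0.3642 0.07  ]
webTR [0.4819 0.3546 0.07  ]
webBR [0.4096 0.3514 0.07  ]
webBL [0.4096 0.3635 0.07  ]
footTL [0.4765 0.4031 0.012 ]
footBL [0.4068 0.4027 0.012 ]
132 [111, 110, 111, 109, 126, 157, 157, 153, 158, 159, 156, 154, 151, 149, 151, 153, 154, 153, 153, 156, 156, 154, 153, 153, 151, 139, 127, 155, 152, 157, 163, 161, 161, 161, 148, 83, 57, 71, 81, 79, 81, 82, 82, 80, 76, 79, 82, 81, 98, 123, 124, 124]
140 [128, 129, 126, 126, 134, 150, 155, 155, 152, 154, 155, 153, 152, 152, 157, 149, 156, 161, 150, 152, 154, 152, 151, 149, 149, 147, 144, 140, 148, 154, 162, 159, 158, 159, 158, 134, 51, 66, 79, 81, 82, 80, 78, 79, 79, 79, 77, 79, 100, 124, 125, 127]
150 [126, 124, 125, 128, 126, 124, 151, 165, 165, 164, 166, 167, 164, 162, 159, 159, 160, 158, 146, 145, 147, 150, 149, 146, 146, 146, 143, 147, 158, 159, 161, 158, 156, 156, 155, 143, 86, 56, 71, 82, 80, 79, 80, 78, 79, 81, 80, 84, 104, 131, 128, 126]
160 [132, 129, 126, 123, 116, 107, 132, 161, 162, 161, 162, 163, 163, 161, 158, 156, 157, 157, 159, 153, 140, 145, 145, 145, 142, 142, 142, 131, 129, 160, 158, 156, 154, 154, 153, 155, 139, 54, 64, 81, 81, 80, 82, 81, 80, 82, 80, 81, 78, 99, 128, 118]
170 [126, 128, 128, 129, 129, 131, 124, 129, 157, 159, 157, 157, 160, 159, 157, 155, 153, 154, 155, 155, 155, 153, 157, 158, 156, 153, 153, 149, 135, 141, 154, 153, 153, 150, 150, 150, 149, 124, 59, 76, 83, 80, 79, 80, 80, 80, 82, 83, 83, 102, 129, 117]
177 [130, 130, 129, 127, 128, 127, 126, 125, 126, 128, 128, 127, 125, 127, 130, 132, 130, 128, 126, 123, 121, 126, 130, 130, 127, 127, 127, 126, 117, 125, 154, 152, 151, 149, 149, 148, 150, 136, 99, 127, 128, 128, 129, 130, 130, 133, 132, 131, 130, 130, 130, 130]
```

>>> apply_moves:
  xyz:
    - [0.055,-0.062,0.08]
    - [0,0,0.18]
    - [0,0,0.18]
    - [0,0,0.18]
    - [0,0,0.1]
    - [0,0,0]
  rot:
    - [0,0,-0.035]
    - [0,0,0]
    - [0,0,0]
    - [0,0,0]
    - [0,0,0]
    - [0,0,0]
  hand: [1,1,1,1,1,1]
  force: 70

```text
clock: 3.38
position: [0.4426, 0.3572, 0.0372]
ee_rot: [0.002, 1.0, 0.017, -0.003]
contact_force: [-1.1, -0.1, 0.7]
width: 0.0851
gripper_force: 0.0
```

Run:
```python
from h import *
c=cam('wrist'); print(status.get_state()['position'])
save(c,'w2',None,1.2)
```

```text
[0.44424082 0.3584546  0.03907232]
```

View pics/w2.png

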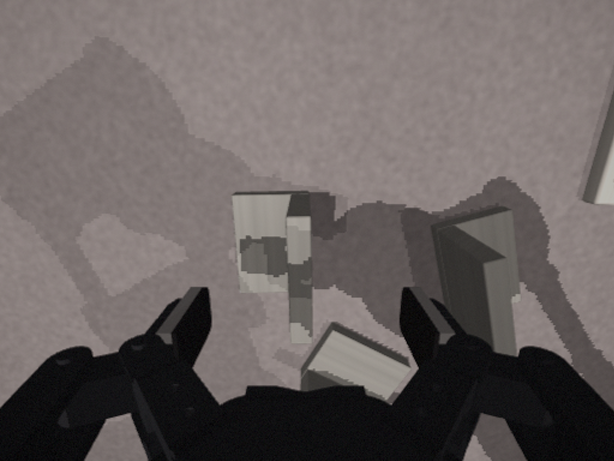

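The web sits between the open fingers, its top strip running from (299,216) to (300,343). I check its x centre before closing.

Run:
```python
from h import *
c=cam('wrist'); p=status.get_state()['position'];print(p)
for u,v in [(299,216),(300,343),(288,216),(311,216),(288,343),(313,343)]: print(onz(c,u/1.2,v/1.2,.07).round(4))
```

```text
[0.44543923 0.35938364 0.0403221 ]
[0.4806 0.3629 0.07  ]
[0.4104 0.3603 0.07  ]
[0.4805 0.3681 0.07  ]
[0.4808 0.3572 0.07  ]
[0.4102 0.3667 0.07  ]
[0.4107 0.3533 0.07  ]
```

>>> apply_moves:
  xyz:
    - [0,-0.007,0]
    - [0,0,0]
    - [0,0,0]
    - [0,0,0]
    - [0,0,0]
    - [0,0,0]
  rot:
    - [0,0,0]
    - [0,0,0]
    - [0,0,0]
    - [0,0,0]
    - [0,0,0]
    - [0,0,0]
  hand: [-1,-1,-1,-1,-1,-1]
  force: 70

```text
clock: 4.22
position: [0.4445, 0.3618, 0.039]
ee_rot: [0.0, 1.0, 0.018, -0.0]
contact_force: [0.4, 0.1, 0.5]
width: 0.0002
gripper_force: 0.0
```

Run:
```python
from h import *
import pickle
c=cam('wrist'); s=cam('side'); t=cam('top'); st=status.get_state();print(st['position'],st['width'],st['gripper_force'])
pickle.dump([c,s,t],open('c3.pkl','wb'))
u,v=map(int,proj(s,[.444,.36,.06]))
a=cv2.resize(c['im'],None,fx=.8,fy=.8)
b=cv2.resize(s['im'][v-50:v+50,u-60:u+60],(369,307),interpolation=cv2.INTER_CUBIC)
cv2.imwrite('pics/m3.png',np.hstack([a,b])[:,:,::-1])
```

```text
[0.44458418 0.36176375 0.03895726] 0.0003462304261584226 0.0
```

View pics/m3.png

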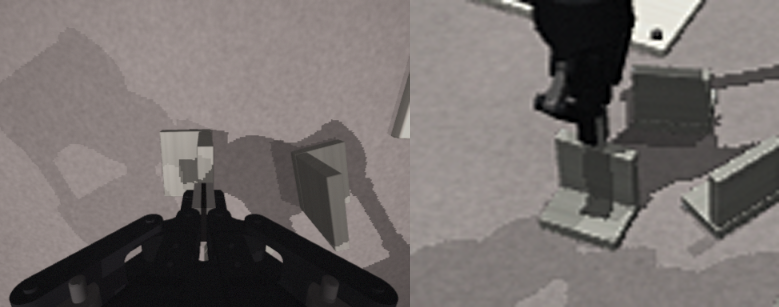

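Run:
```python
from h import *
import pickle
c,s,t=pickle.load(open('c3.pkl','rb'))
u,v=map(int,proj(s,[.444,.36,.06]))
f=lambda p:tuple(np.round((np.array(proj(s,p))-[u-60,v-50])*3.07+[410,0]))
for n,p in dict(tcp=[.4445,.3618,.039],webtop_front=[.481,.3615,.07],webtop_back=[.41,.3603,.07],midtop=[.4455,.3615,.07],footedge=[.41,.403,.012],footedge2=[.478,.403,.012]).items(): print(n,f(p))
print(manip.tcp_to_grasp, status.get_state())
```

```text
tcp (np.float64(595.0), np.float64(173.0))
webtop_front (np.float64(555.0), np.float64(133.0))
webtop_back (np.float64(631.0), np.float64(157.0))
midtop (np.float64(592.0), np.float64(146.0))
footedge (np.float64(610.0), np.float64(243.0))
footedge2 (np.float64(538.0), np.float64(217.0))
0.0187 {'clock': 4.375, 'qpos': array([ 5.61735320e-01,  4.01359622e-01,  1.73543976e+00, -1.12386997e-04,
        1.00500136e+00,  2.09698240e+00]), 'qd': array([ 0.00014195, -0.00041284,  0.00128684,  0.0007041 ,  0.00127881,
        0.00185835]), 'effort': array([ 5.93996316e-03, -4.43793082e+01, -1.99105561e+01, -5.03141985e-05,
        2.01527910e-03, -2.63190958e-05]), 'position': array([0.44458418, 0.36176375, 0.03895726]), 'ee_rot': array([ 9.44331502e-05,  9.99841493e-01,  1.78038129e-02, -6.44792367e-05]), 'contact_force': array([ 0.14825225, -0.11983851, -0.47785237]), 'moment': array([-0.02585485, -0.00662571, -0.03353896]), 'gripper_force': 0.0, 'width': 0.0003462304261584226}
```

Run:
```python
from h import *
import pickle
c,s,t=pickle.load(open('c3.pkl','rb'))
u,v=map(int,proj(s,[.444,.36,.06]))
a=cv2.resize(c['im'][150:290,190:320],(520,560),interpolation=cv2.INTER_CUBIC)
b=cv2.resize(s['im'][v-45:v+35,u-20:u+20],(280,560),interpolation=cv2.INTER_CUBIC)
o=np.clip(np.hstack([a,b]).astype(float)*1.6,0,255).astype(np.uint8)
cv2.imwrite('pics/m4.png',o[:,:,::-1])
```

```text
(no output)
```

View pics/m4.png

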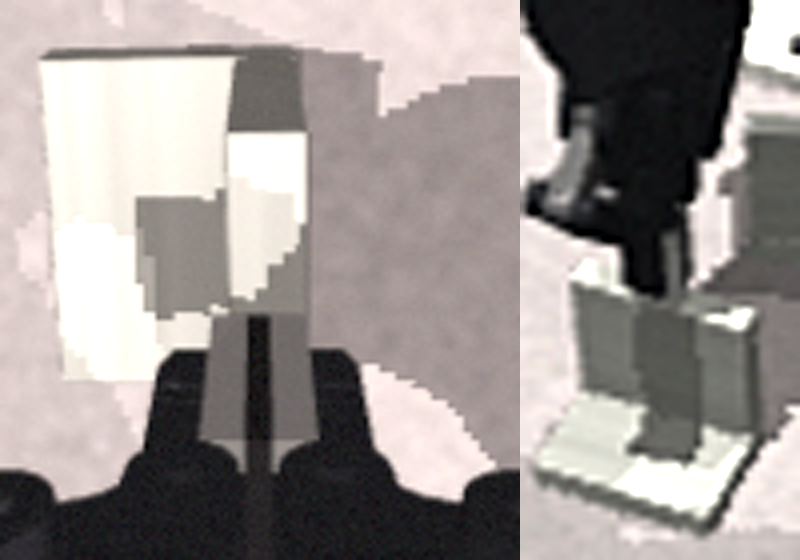

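Run:
```python
from h import *
import pickle
c,s,t=pickle.load(open('c3.pkl','rb'))
p=np.array([.4446,.3618,.039])
for dx in (0,.011):
  for dz in (0,.0187,.031,.04):
    print(dx,dz,np.round(proj(c,p+[dx,0,dz]),1),'crop',np.round((np.array(proj(c,p+[dx,0,dz]))-[190,150])*4))
for e in (.41,.481): print('web',e,np.round((np.array(proj(c,[e,.361,.07]))-[190,150])*4))
```

```text
0 0 [254.6 218.7] crop [258. 275.]
0 0.0187 [254.6 229.7] crop [258. 319.]
0 0.031 [254.6 238.3] crop [259. 353.]
0 0.04 [254.7 245.3] crop [259. 381.]
0.011 0 [255.1 204.2] crop [261. 217.]
0.011 0.0187 [255.2 213.9] crop [261. 256.]
0.011 0.031 [255.3 221.5] crop [261. 286.]
0.011 0.04 [255.4 227.8] crop [261. 311.]
web 0.41 [256. 548.]
web 0.481 [273. 121.]
```

Run:
```python
from h import *
import pickle
C=pickle.load(open('c0.pkl','rb')); s=C['side']
p=np.array([.1482,-.5549,.1942])
for dz in (0,.013,.03,.045): print(dz,np.round(proj(s,p+[0,0,dz]),1))
im=s['im'][20:120,370:430].astype(int).sum(2)
for v in range(70,115,2): print(v, ''.join('#' if x<110 else ('+' if x<200 else '.') for x in s['im'][v,370:430].astype(int).sum(1)))
c,s3,t3=pickle.load(open('c3.pkl','rb'))
```

```text
0 [382.8 105.4]
0.013 [383.5 102.2]
0.03 [384.4  98. ]
0.045 [385.2  94.3]
70 .....+++++++++#########++###+++++++++++++++++++++++++++#+...
72 .....++++++++###########++###++++++++++++++++++++++++++#....
74 .....++++++++###########+###++++++++++++++++++++++++++++....
76 .....++++++++###############++++++++++++++++++++++++++#+....
78 ....++++++++++#############+++++++++++++++++++++++++++#+....
80 ....++++++++++#############++++++++++++++++++++++++++#+.....
82 ...++++++++++########++###++++++++++++++++++++++++++++......
84 ...++++++++++#############+++++++++++++++++++++++++#........
86 ...+++++++++##############++++++++++++++++++++++++#+........
88 ..++++++++++#####+#####++++++++++++++++++++++++++#+.........
90 ..++++++++++++++++####++++++++++++++++++++++++++#+..........
92 ..+++++++++++++++#####+++++++++++++++++++++++++#+...........
94 .++++++++++++++++#####++++++++++++++++++++++++#+............
96 .++++++++++++++.+####++++++++++++++++++++++++#+.............
98 .++++....+++++++++++++++++++++++++++++++++++++..............
100 +++##................++++++++++++++++++++++++...............
102 ++###............................++++++++++.................
104 ++++++......................................................
106 +++++++++...................................................
108 +########+++++..............................................
110 ++++##########..............................................
112 ++++++++++++++..+...........................................
114 ........+++#++++++..........................................
```

The closed fingers are standing on top of the web: their visible tips sit about 30 mm above the reported TCP, in both the side and wrist views. I open, go 22 mm lower and close again. TCP z of 0.017 still clears the foot either way.

>>> apply_moves:
  xyz:
    - [0,0,0]
    - [0,0,0]
    - [0,0,0]
    - [0,0,0.04]
    - [0,0,0.033]
    - [0,0,0]
    - [0,0,0]
  rot:
    - [0,0,0]
    - [0,0,0]
    - [0,0,0]
    - [0,0,0]
    - [0,0,0]
    - [0,0,0]
    - [0,0,0]
  hand: [1,1,1,1,1,1,1]

```text
clock: 5.25
position: [0.4446, 0.3618, 0.0169]
ee_rot: [0.0, 1.0, 0.018, -0.0]
contact_force: [-0.4, -0.1, -0.8]
width: 0.0854
gripper_force: 0.0
```

>>> apply_moves:
  xyz:
    - [0,0,0]
    - [0,0,0]
    - [0,0,0]
    - [0,0,0]
    - [0,0,0]
    - [0,0,0]
  rot:
    - [0,0,0]
    - [0,0,0]
    - [0,0,0]
    - [0,0,0]
    - [0,0,0]
    - [0,0,0]
  hand: [-1,-1,-1,-1,-1,-1]
  force: 70

```text
clock: 6.0
position: [0.4445, 0.3611, 0.0172]
ee_rot: [0.001, 1.0, 0.018, -0.0]
contact_force: [0.7, -3.3, 1.3]
width: 0.0099
gripper_force: 70.5
```

Gripped, but the engagement may be shallow, so I regrip 12 mm lower.

>>> apply_moves:
  xyz:
    - [0,0,0]
    - [0,0,0]
    - [0,0,0.02]
    - [0,0,0.02]
    - [0,0,0]
    - [0,0,0]
  rot:
    - [0,0,0]
    - [0,0,0]
    - [0,0,0]
    - [0,0,0]
    - [0,0,0]
    - [0,0,0]
  hand: [0,0,0,0,0,0]

```text
clock: 6.75
position: [0.4446, 0.3618, 0.005]
ee_rot: [0.0, 1.0, 0.018, -0.0]
contact_force: [0.2, 0.2, 0.2]
width: 0.0427
gripper_force: 0.0
```

>>> apply_moves:
  xyz:
    - [0,0,0]
    - [0,0,0]
    - [0,0,0]
    - [0,0,0]
    - [0,0,-0.03]
    - [0,0,-0.05]
    - [0,0,-0.1]
    - [0,0,0]
  rot:
    - [0,0,0]
    - [0,0,0]
    - [0,0,0]
    - [0,0,0]
    - [0,0,0]
    - [0,0,0]
    - [0,0,0]
    - [0,0,0]
  hand: [-1,-1,-1,-1,-1,-1,-1,-1]
  force: 80

```text
clock: 7.75
position: [0.4467, 0.3633, 0.0617]
ee_rot: [-0.002, 1.0, 0.018, 0.003]
contact_force: [-0.2, 0.1, -6.9]
width: 0.0106
gripper_force: 78.4
```

Run:
```python
from h import *
import pickle
C=pickle.load(open('c0.pkl','rb')); t=C['top'];s=C['side']
k=lambda u,v:(u/5+195,v/5+70)
for z in (.045,.055):
  print(z,[onz(t,*k(u,v),z)[:2].round(4).tolist() for u,v in [(280,108),(509,108),(513,385),(280,385)]])
# post top: triangulate top cap centre & side cap centre
def tri(a,b):
    (c1,p1),(c2,p2)=a,b; r1=ray(c1,*p1); r2=ray(c2,*p2)
    A=np.stack([r1,-r2],1); x=np.linalg.lstsq(A,c2['o']-c1['o'],rcond=None)[0]
    q1=c1['o']+x[0]*r1;q2=c2['o']+x[1]*r2; return ((q1+q2)/2).round(4),np.linalg.norm(q1-q2).round(4)
print('post',tri((t,k(396,481)),(s,(340/1.5,259/1.5))))
print('rim front-right',tri((t,k(513,385)),(s,(332/1.5,265/1.5))))
print('rim back-left',tri((t,k(280,108)),(s,(252/1.5,264/1.5))))
print('rim back-right',tri((t,k(509,108)),(s,(279/1.5,245/1.5))))
print('rim front-left',tri((t,k(280,385)),(s,(303/1.5,289/1.5))))
```

```text
0.045 [[0.7715, 0.0451], [0.7721, -0.0748], [0.624, -0.0761], [0.6234, 0.0442]]
0.055 [[0.7679, 0.045], [0.7684, -0.0739], [0.6217, -0.0752], [0.6211, 0.044]]
post (array([ 0.5659, -0.0142,  0.0851]), np.float64(0.0001))
rim front-right (array([ 0.627 , -0.0803,  0.0149]), np.float64(0.0083))
rim back-left (array([0.7663, 0.0441, 0.0538]), np.float64(0.0042))
rim back-right (array([ 0.7711, -0.0767,  0.0382]), np.float64(0.007))
rim front-left (array([0.63  , 0.045 , 0.0222]), np.float64(0.0027))
```

>>> apply_moves:
  xyz:
    - [0,0,-0.16]
    - [0,0,-0.16]
    - [0.1,0.16,0]
    - [0.1,0.165,0]
    - [0.1,0.165,0]
    - [0.1,0.165,0]
    - [0.1,0.165,0]
    - [0.1,0.165,0]
  rot:
    - [0,0,0.035]
    - [0,0,0]
    - [0,0,0]
    - [0,0,0]
    - [0,0,0]
    - [0,0,0]
    - [0,0,0]
    - [0,0,0]
  hand: [-1,-1,-1,-1,-1,-1,-1,-1]

```text
clock: 8.75
position: [0.6242, 0.0646, 0.1535]
ee_rot: [-0.0, 1.0, -0.001, -0.001]
contact_force: [1.7, 1.1, -7.2]
width: 0.0104
gripper_force: 80.1
```

>>> apply_moves:
  xyz:
    - [0.1,0.165,0]
    - [0.1,0.165,0]
    - [0,0,0]
    - [0,0,0]
  rot:
    - [0,0,0]
    - [0,0,0]
    - [0,0,0]
    - [0,0,0]
  hand: [-1,-1,-1,-1]

```text
clock: 9.25
position: [0.6829, -0.0327, 0.1531]
ee_rot: [-0.001, 1.0, -0.001, -0.002]
contact_force: [0.2, -0.0, -7.2]
width: 0.0106
gripper_force: 80.7
```

Run:
```python
from h import *
import pickle
C={n:cam(n) for n in ('wrist','top','side')}
pickle.dump(C,open('c5.pkl','wb')); s=status.get_state(); print(s['position'],s['ee_rot'],s['width'],s['contact_force'])
a=cv2.resize(C['wrist']['im'],(560,420)); 
sd=C['side']['im'][130:250,120:270]
b=cv2.resize(sd,(240,192))
tp=cv2.resize(C['top']['im'][70:210,195:335],(228,228),interpolation=cv2.INTER_CUBIC)
o=np.zeros((420,800,3),np.uint8);o[:,:560]=a;o[:192,560:]=b;o[192:,560:788]=tp
cv2.imwrite('pics/m5.png',o[:,:,::-1])
```

```text
[ 0.68323613 -0.03151172  0.15459553] [-2.78825220e-04  9.99999645e-01  1.95270360e-04 -7.70920694e-04] 0.010704015081074342 [-8.11299548e-02 -4.85313222e-03 -6.40444907e+00]
```

View pics/m5.png

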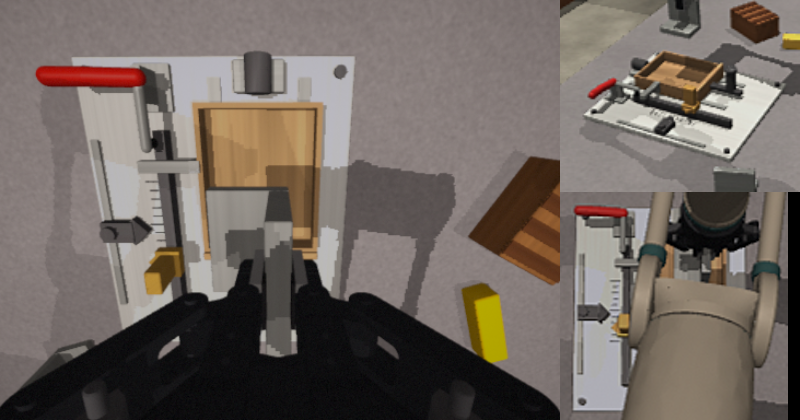

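Run:
```python
from h import *
import pickle
C=pickle.load(open('c5.pkl','rb')); c=C['wrist']; k=512/560
for z in (.042,.05):
  print(z,{n:onz(c,u*k,v*k,z)[:2].round(4).tolist() for n,u,v in [('backL',193,103),('backR',323,103),('inR_front',322,252),('outR_front',327,258)]})
print({n:onz(c,u*k,v*k,z)[:2].round(4).tolist() for n,u,v,z in [('plTL',72,57,.012),('plTR',356,57,.012),('marktip',152,229,.02),('tabfrontL',138,173,.04)]})
# block pose: foot far-left corner
p=status.get_state()['position']; zb=p[2]-.005
print({n:(onz(c,u*k,v*k,z)-p).round(4).tolist() for n,u,v,z in [('webfrontL',267,223,zb+.07),('webfrontR',292,223,zb+.07),('webbackR',298,354,zb+.07),('footTL',206,190,zb+.012),('footBL',213,292,zb+.012)]})
```

```text
0.042 {'backL': [0.7731, 0.0465], 'backR': [0.7728, -0.0741], 'inR_front': [0.6218, -0.0795], 'outR_front': [0.6146, -0.0852]}
0.05 {'backL': [0.7726, 0.0443], 'backR': [0.7724, -0.073], 'inR_front': [0.6255, -0.0782], 'outR_front': [0.6186, -0.0838]}
{'plTL': [0.8174, 0.1698], 'plTR': [0.8167, -0.1089], 'marktip': [0.6402, 0.1106], 'tabfrontL': [0.7075, 0.1078]}
{'webfrontL': [0.0345, 0.0034, 0.065], 'webfrontR': [0.0345, -0.0068, 0.065], 'webbackR': [-0.0308, -0.0104, 0.065], 'footTL': [0.0348, 0.0418, 0.007], 'footBL': [-0.0344, 0.0423, 0.007]}
```

>>> apply_moves:
  xyz:
    - [0.03,0.003,0]
    - [0,0,0.15]
    - [0,0,0.15]
    - [0,0,0.05]
    - [0,0,0.03]
    - [0,0,0]
  rot:
    - [0,0,0]
    - [0,0,0]
    - [0,0,0]
    - [0,0,0]
    - [0,0,0]
    - [0,0,0]
  hand: [-1,-1,-1,-1,-1,-1]

```text
clock: 10.15
position: [0.6943, -0.0339, 0.0422]
ee_rot: [0.0, 1.0, -0.0, 0.001]
contact_force: [-0.3, -0.2, -6.6]
width: 0.0106
gripper_force: 80.7
```

>>> apply_moves:
  xyz:
    - [0,0,0.01]
    - [0,0,0.01]
    - [0,0,0]
  rot:
    - [0,0,0]
    - [0,0,0]
    - [0,0,0]
  hand: [-1,-1,-1]

```text
clock: 10.52
position: [0.6932, -0.0339, 0.0354]
ee_rot: [0.0, 1.0, -0.001, 0.0]
contact_force: [0.1, 0.4, -6.5]
width: 0.011
gripper_force: 80.8
```

>>> apply_moves:
  xyz:
    - [0,0,0.008]
    - [0,0,0]
  rot:
    - [0,0,0]
    - [0,0,0]
  hand: [-1,-1]

```text
clock: 10.78
position: [0.693, -0.0339, 0.0326]
ee_rot: [0.0, 1.0, -0.001, -0.0]
contact_force: [-0.3, -0.3, -6.7]
width: 0.0107
gripper_force: 80.8
```

>>> apply_moves:
  xyz:
    - [0,0,0.008]
    - [0,0,0]
  rot:
    - [0,0,0]
    - [0,0,0]
  hand: [-1,-1]

```text
clock: 11.02
position: [0.693, -0.0338, 0.0301]
ee_rot: [-0.0, 1.0, -0.0, -0.0]
contact_force: [-0.2, -0.4, -6.6]
width: 0.0105
gripper_force: 80.8
```

>>> apply_moves:
  xyz:
    - [0,0,0.006]
    - [0,0,0]
  rot:
    - [0,0,0]
    - [0,0,0]
  hand: [-1,-1]

```text
clock: 11.28
position: [0.693, -0.0339, 0.0284]
ee_rot: [0.0, 1.0, -0.001, -0.0]
contact_force: [0.8, 0.6, -7.0]
width: 0.0108
gripper_force: 80.8
```

>>> apply_moves:
  xyz:
    - [0,0,0.006]
    - [0,0,0]
  rot:
    - [0,0,0]
    - [0,0,0]
  hand: [-1,-1]

```text
clock: 11.52
position: [0.693, -0.0338, 0.0266]
ee_rot: [0.0, 1.0, -0.0, -0.0]
contact_force: [1.0, -0.4, -6.8]
width: 0.0106
gripper_force: 80.8
```

>>> apply_moves:
  xyz:
    - [0,0,0.006]
    - [0,0,0]
  rot:
    - [0,0,0]
    - [0,0,0]
  hand: [-1,-1]

```text
clock: 11.78
position: [0.6934, -0.034, 0.0259]
ee_rot: [0.0, 1.0, -0.0, 0.0]
contact_force: [-0.6, -0.9, -1.1]
width: 0.0108
gripper_force: 81.5
```

>>> apply_moves:
  xyz:
    - [0,0,0.006]
    - [0,0,0]
  rot:
    - [0,0,0]
    - [0,0,0]
  hand: [-1,-1]

```text
clock: 12.02
position: [0.6935, -0.034, 0.0259]
ee_rot: [0.0, 1.0, -0.0, 0.001]
contact_force: [-4.6, -0.7, 7.7]
width: 0.0109
gripper_force: 82.9
```

The block is on the floor (contact at TCP z of about 0.026). I release it and raise the arm, stepping back toward -x.

>>> apply_moves:
  xyz:
    - [0,0,-0.006]
    - [0,0,0]
    - [0,0,0]
    - [0,0,-0.1]
    - [0,0,-0.15]
    - [-0.15,-0.1,-0.05]
    - [-0.15,-0.1,0]
    - [-0.15,-0.13,0]
  rot:
    - [0,0,0]
    - [0,0,0]
    - [0,0,0]
    - [0,0,0]
    - [0,0,0]
    - [0,0,0]
    - [0,0,0]
    - [0,0,0]
  hand: [0,0,0,0,0,-1,-1,-1]

```text
clock: 13.02
position: [0.5575, 0.0658, 0.1152]
ee_rot: [-0.0, 1.0, -0.001, 0.001]
contact_force: [0.7, 0.7, -0.6]
width: -0.0001
gripper_force: 0.0
```

Run:
```python
from h import *
import pickle
C={n:cam(n) for n in ('wrist','top','side')}
pickle.dump(C,open('c6.pkl','wb')); s=status.get_state(); print(s['position'],s['width'],s['contact_force'])
o=np.zeros((560,800,3),np.uint8)
o[:384,:512]=C['wrist']['im']
o[:280,512:]=cv2.resize(C['side']['im'][150:260,120:233],(288,280),interpolation=cv2.INTER_CUBIC)
o[280:,512:]=cv2.resize(C['top']['im'][70:210,195:339],(288,280),interpolation=cv2.INTER_CUBIC)
o[384:,:256]=cv2.resize(pickle.load(open('c0.pkl','rb'))['side']['im'][170:214,180:244],(256,176),interpolation=cv2.INTER_CUBIC)
cv2.imwrite('pics/m6.png',o[:,:,::-1])
```

```text
[0.55581361 0.06698469 0.11518979] 2.481198338942046e-05 [0.81455751 0.59237722 1.18066928]
```

View pics/m6.png

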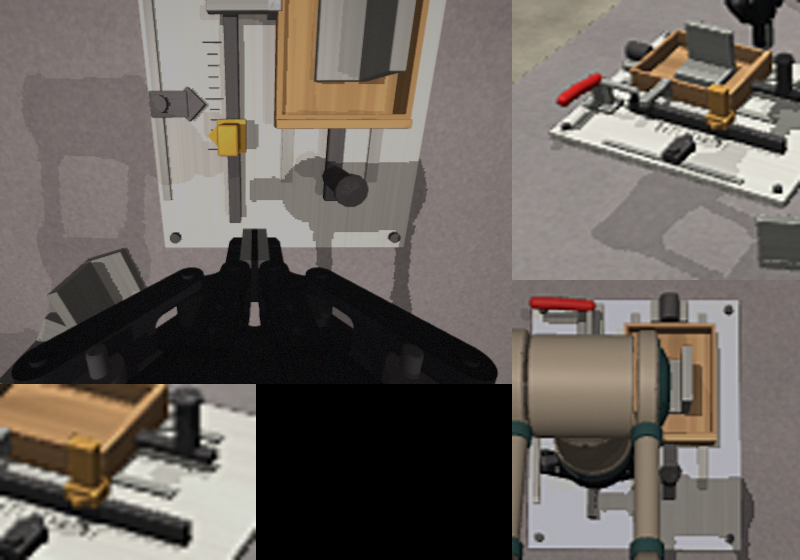

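The block stands upright in the drawer. In the wrist view the brass top is at (229,138), the nose tip at (209,136), the mark tip at (207,104) and the post cap at (351,190).

```bash
cat >> h.py <<'E'
def tri(*obs):
    A=np.zeros((3,3));b=np.zeros(3)
    for c,p in obs:
        r=ray(c,*p);P=np.eye(3)-np.outer(r,r);A+=P;b+=P@c['o']
    x=np.linalg.solve(A,b); return x.round(4),[np.round(np.array(proj(c,x))-p,1).tolist() for c,p in obs]
E
python3 - <<'E'
from h import *
import pickle
C0=pickle.load(open('c0.pkl','rb'));C=pickle.load(open('c6.pkl','rb'));w=C['wrist'];t=C0['top'];s=C0['side']
w5=pickle.load(open('c5.pkl','rb'))['wrist'];k5=512/560
k=lambda u,v:(u/5+195,v/5+70)
print('brass',tri((w,(230,138)),(s,(201.5,184.5)),(t,k(197,400))))
print('post',tri((w,(351,190)),(s,(226.7,172.5)),(t,k(396,481))))
print('nose',tri((w,(209,136)),(t,k(160,415))))
print('mark',tri((w,(207,104)),(t,k(153,377)),(w5,(152*k5,229*k5))))
for z in (.02,.03,.04): print(z,onz(w,209,136,z).round(4),onz(w,207,104,z).round(4))
# closed finger tip row 231 front, col 254
p=np.array([.5558,.067,.1152])
for dz in (0,.02,.03,.04,.05): print(dz,np.round(proj(w,p+[.011,0,dz]),1))
E
```

```text
brass (array([0.6085, 0.0841, 0.0848]), [[0.7, 4.2], [-0.5, 0.3], [0.3, -0.8]])
post (array([ 0.5673, -0.0145,  0.0835]), [[1.5, 2.6], [-0.4, 0.4], [0.1, -0.4]])
nose (array([0.6091, 0.1073, 0.0387]), [[1.0, 0.3], [-0.3, -0.1]])
mark (array([0.637 , 0.1132, 0.0115]), [[-0.1, 1.5], [-0.4, -0.7], [1.0, 0.0]])
0.02 [0.6078 0.1113 0.02  ] [0.6382 0.1117 0.02  ]
0.03 [0.6086 0.1096 0.03  ] [0.638 0.11  0.03 ]
0.04 [0.6095 0.108  0.04  ] [0.6377 0.1083 0.04  ]
0 [252.9 206.5]
0.02 [252.7 217.2]
0.03 [252.6 223.4]
0.04 [252.5 230.5]
0.05 [252.4 238.5]
```

>>> apply_moves:
  xyz:
    - [0,-0.058,0]
    - [0,0,0.15]
    - [0,0,0.15]
    - [0.06,0,0]
    - [0,0,0]
  rot:
    - [0,0,0]
    - [0,0,0]
    - [0,0,0]
    - [0,0,0]
    - [0,0,0]
  hand: [-1,-1,-1,-1,-1]

```text
clock: 13.8
position: [0.579, 0.0827, 0.0242]
ee_rot: [-0.0, 1.0, -0.001, 0.001]
contact_force: [-0.0, 1.0, 0.6]
width: -0.0001
gripper_force: 0.0
```

>>> apply_moves:
  xyz:
    - [0.03,0,0]
    - [0.04,0,0]
    - [0.04,0,0]
    - [0,0,0]
  rot:
    - [0,0,0]
    - [0,0,0]
    - [0,0,0]
    - [0,0,0]
  hand: [-1,-1,-1,-1]

```text
clock: 14.3
position: [0.6113, 0.0826, 0.0253]
ee_rot: [0.0, 1.0, -0.001, 0.001]
contact_force: [0.2, 0.3, 0.3]
width: -0.0
gripper_force: 0.0
```

```bash
cat >> h.py <<'E'
def brass(c):
    h=cv2.cvtColor(c['im'],cv2.COLOR_RGB2HSV)
    m=((h[...,0]>18)&(h[...,0]<30)&(h[...,1]>150)&(h[...,2]>90)).astype(np.uint8)
    n,l,st,ce=cv2.connectedComponentsWithStats(m)
    i=[(st[j].tolist(),ce[j].round(1).tolist()) for j in range(1,n) if st[j,4]>30]
    return sorted(i,key=lambda a:-a[0][4])[:4]
E
python3 - <<'E'
from h import *
import pickle
for f in ('c0.pkl','c6.pkl'): 
  C=pickle.load(open(f,'rb'))
  print(f,{n:brass(C[n]) for n in C})
C={n:cam(n) for n in ('wrist','top','side')}
pickle.dump(C,open('c7.pkl','wb'))
print({n:brass(C[n]) for n in C}); print(status.get_state()['position'])
print(proj(C['wrist'],[.6085,.0845,.085]),proj(C['side'],[.6085,.0845,.085]),proj(C['side'],[.6285,.0845,.085]))
E
```

```text
c0.pkl {'side': [([259, 151, 26, 10, 219], [271.5, 155.7])], 'top': [([370, 174, 24, 39, 380], [381.6, 192.2])], 'wrist': []}
c6.pkl {'wrist': [([209, 119, 37, 37, 955], [228.5, 136.6])], 'top': [([370, 174, 24, 39, 379], [381.7, 192.2])], 'side': [([259, 151, 25, 10, 220], [271.3, 155.8])]}
{'wrist': [([213, 172, 56, 71, 1994], [243.0, 204.6])], 'top': [([370, 174, 24, 39, 384], [381.7, 192.3])], 'side': [([259, 151, 25, 10, 220], [271.3, 155.8])]}
[0.60968138 0.08258266 0.02518994]
(np.float64(250.9354487265442), np.float64(268.5759389532476)) (np.float64(200.9373187443206), np.float64(184.7893458391006)) (np.float64(195.49013838317532), np.float64(183.36420201893137))
```

```bash
cat >> h.py <<'E'
def nose(c):
    h=cv2.cvtColor(c['im'],cv2.COLOR_RGB2HSV)
    m=((h[...,0]>17)&(h[...,0]<30)&(h[...,1]>140)&(h[...,2]>70)).astype(np.uint8)
    n,l,st,ce=cv2.connectedComponentsWithStats(m)
    # biggest component whose left side is left of col 300
    js=sorted([j for j in range(1,n) if st[j,0]<320 and st[j,4]>100],key=lambda j:-st[j,4])
    v,u=np.where(l==js[0]); u0=u.min(); vv=v[u<=u0+1].mean()
    return u0,vv,onz(c,u0,vv,.037).round(4),onz(c,u.mean(),v.max(),.085).round(4),onz(c,u.mean(),v.min(),.033).round(4)
E
python3 - <<'E'
from h import *
import pickle
for f in ('c6.pkl','c7.pkl'): print(f,nose(pickle.load(open(f,'rb'))['wrist']))
E
```

```text
c6.pkl (np.int64(208), np.float64(135.0), array([0.6101, 0.1094, 0.037 ]), array([0.5987, 0.0853, 0.085 ]), array([0.6245, 0.0892, 0.033 ]))
c7.pkl (np.int64(213), np.float64(193.5), array([0.6338, 0.1097, 0.037 ]), array([0.6234, 0.0872, 0.085 ]), array([0.6492, 0.0886, 0.033 ]))
```

>>> apply_moves:
  xyz:
    - [0.04,0,0]
    - [0.04,0,0]
    - [0.04,0,0]
    - [0.02,0,0]
    - [0,0,0]
  rot:
    - [0,0,0]
    - [0,0,0]
    - [0,0,0]
    - [0,0,0]
    - [0,0,0]
  hand: [-1,-1,-1,-1,-1]

```text
clock: 15.08
position: [0.6525, 0.0825, 0.0249]
ee_rot: [0.0, 1.0, -0.001, 0.001]
contact_force: [-0.2, -0.5, 0.3]
width: 0.0002
gripper_force: 0.0
```

>>> apply_moves:
  xyz:
    - [0.01,0,0]
    - [0.01,0,0]
    - [0.005,0,0]
  rot:
    - [0,0,0]
    - [0,0,0]
    - [0,0,0]
  hand: [-1,-1,-1]

```text
clock: 15.45
position: [0.6586, 0.0825, 0.0249]
ee_rot: [0.0, 1.0, -0.0, -0.0]
contact_force: [-1.2, -0.4, -0.7]
width: -0.0
gripper_force: 0.8
```

>>> apply_moves:
  xyz:
    - [0.008,0,0]
    - [0,0,0]
  rot:
    - [0,0,0]
    - [0,0,0]
  hand: [-1,-1]

```text
clock: 15.7
position: [0.6615, 0.0825, 0.0249]
ee_rot: [0.0, 1.0, -0.001, 0.0]
contact_force: [-1.2, -0.3, -0.3]
width: 0.0002
gripper_force: 0.4
```

>>> apply_moves:
  xyz:
    - [0.008,0,0]
    - [0,0,0]
  rot:
    - [0,0,0]
    - [0,0,0]
  hand: [-1,-1]

```text
clock: 15.95
position: [0.6639, 0.0825, 0.0249]
ee_rot: [0.0, 1.0, -0.001, 0.0]
contact_force: [-0.3, -0.7, -0.4]
width: -0.0001
gripper_force: 0.4
```

>>> apply_moves:
  xyz:
    - [0.008,0,0]
    - [0,0,0]
  rot:
    - [0,0,0]
    - [0,0,0]
  hand: [-1,-1]

```text
clock: 16.2
position: [0.6664, 0.0825, 0.025]
ee_rot: [0.0, 1.0, -0.001, 0.0]
contact_force: [-0.2, 0.4, -0.8]
width: -0.0003
gripper_force: 0.4
```

>>> apply_moves:
  xyz:
    - [0.008,0,0]
    - [0,0,0]
  rot:
    - [0,0,0]
    - [0,0,0]
  hand: [-1,-1]

```text
clock: 16.45
position: [0.6688, 0.0826, 0.025]
ee_rot: [0.0, 1.0, -0.001, 0.0]
contact_force: [-0.7, -0.1, -0.1]
width: 0.0004
gripper_force: 0.4
```

>>> apply_moves:
  xyz:
    - [0.008,0,0]
    - [0,0,0]
  rot:
    - [0,0,0]
    - [0,0,0]
  hand: [-1,-1]

```text
clock: 16.7
position: [0.6707, 0.0826, 0.025]
ee_rot: [0.0, 1.0, -0.001, -0.0]
contact_force: [-2.2, 0.2, -0.3]
width: -0.0002
gripper_force: 1.0
```

>>> apply_moves:
  xyz:
    - [0.008,0,0]
    - [0,0,0]
  rot:
    - [0,0,0]
    - [0,0,0]
  hand: [-1,-1]

```text
clock: 16.95
position: [0.6706, 0.0826, 0.025]
ee_rot: [0.0, 1.0, -0.0, -0.003]
contact_force: [-7.2, 0.0, 4.9]
width: 0.0003
gripper_force: 3.4
```

>>> apply_moves:
  xyz:
    - [0.006,0,0]
    - [0,0,0]
  rot:
    - [0,0,0]
    - [0,0,0]
  hand: [-1,-1]

```text
clock: 17.2
position: [0.6705, 0.0826, 0.0251]
ee_rot: [0.0, 1.0, -0.0, -0.004]
contact_force: [-10.7, -1.2, 6.1]
width: 0.0001
gripper_force: 5.1
```

The pointer is home: the push stopped at x = 0.6706 with the force rising. I back off, rise, and measure nose against mark from overhead.

>>> apply_moves:
  xyz:
    - [-0.05,0,0]
    - [-0.05,0,0]
    - [-0.05,0,-0.15]
    - [-0.08,0,-0.19]
    - [-0.05,0.02,-0.1]
    - [0,0,0]
  rot:
    - [0,0,0]
    - [0,0,0]
    - [0,0,0]
    - [0,0,0]
    - [0,0,0]
    - [0,0,0]
  hand: [-1,-1,-1,-1,0,0]

```text
clock: 17.95
position: [0.5924, 0.0766, 0.1605]
ee_rot: [-0.0, 1.0, -0.001, 0.004]
contact_force: [0.3, 0.5, -0.8]
width: 0.0355
gripper_force: 0.0
```

```bash
cat >> h.py <<'E'
def mark(c,z=.02,near=(.6375,.112)):
    # dark low-saturation blob near mark; tip = rightmost pixel
    im=c['im'].astype(int); m=((im.max(2)<95)&(im.max(2)-im.min(2)<25)).astype(np.uint8)
    u0,v0=map(int,proj(c,[near[0],near[1],z]))
    b=20; sub=m[v0-b:v0+b,u0-40:u0+12]
    n,l,st,ce=cv2.connectedComponentsWithStats(sub)
    j=1+np.argmax(st[1:,4]); v,u=np.where(l==j); ut=u.max(); vt=v[u>=ut-1].mean()
    return ut+u0-40,vt+v0-b,(v.min()+v.max())/2+v0-b
E
python3 - <<'E'
from h import *
import pickle
C={n:cam(n) for n in ('wrist','top','side')}
pickle.dump(C,open('c8.pkl','wb'));w=C['wrist'];s=status.get_state();print(s['position'],w['o'])
print('nose',nose(w))
a=mark(w); print('mark',a,onz(w,a[0],a[1],.019),onz(w,a[0],a[2],.019))
w6=pickle.load(open('c6.pkl','rb'))['wrist'];a=mark(w6); print('mark6',a,onz(w6,a[0],a[1],.019),onz(w6,a[0],a[2],.019))
u,v=map(int,proj(w,[.66,.09,.02])); print(u,v)
save(w,'w8',(max(u-100,0),max(v-90,0),u+80,v+90),3.3)
E
```

```text
[0.59078929 0.076736   0.15583366] [0.66489534 0.07676999 0.34028983]
nose (np.int64(224), np.float64(84.85714285714286), array([0.6937, 0.1086, 0.037 ]), array([0.6764, 0.0872, 0.085 ]), array([0.7134, 0.0888, 0.033 ]))
mark (np.int64(223), np.float64(136.71428571428572), np.float64(137.0)) [0.63869485 0.1135081  0.019     ] [0.63836544 0.11351934 0.019     ]
mark6 (np.int64(188), np.float64(106.39473684210526), np.float64(103.5)) [0.63608906 0.13050287 0.019     ] [0.6387703  0.13030563 0.019     ]
242 117
```

View pics/w8.png

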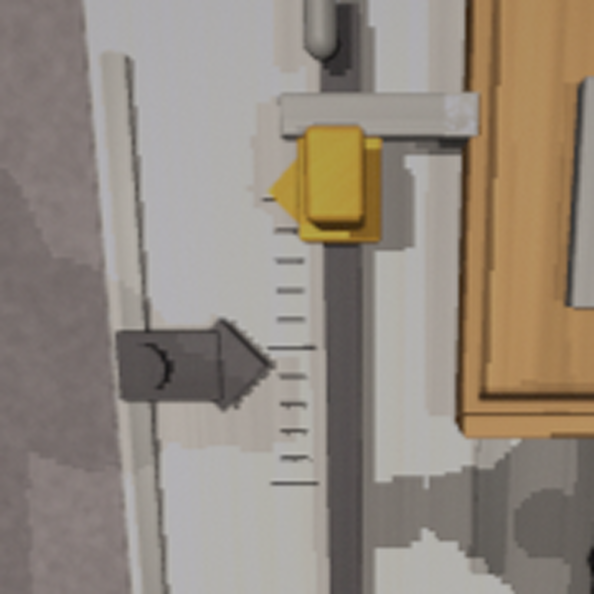

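The final view shows the pointer home, with the nose at (268,191), the mark tip at (273,365), and the saddle against the tab. The pull needed is about 55.5 mm. Now I go to the post.

>>> apply_moves:
  xyz:
    - [-0.04,0.15,0]
    - [-0.04,0.154,0]
    - [0,0,0]
    - [0,0,0.1]
    - [0,0,0.1]
    - [0,0,0]
  rot:
    - [0,0,0]
    - [0,0,0]
    - [0,0,0]
    - [0,0,0]
    - [0,0,0]
    - [0,0,0]
  hand: [0.4,0.4,0.4,0.4,0.4,0.4]

```text
clock: 18.85
position: [0.5647, -0.0133, 0.0935]
ee_rot: [-0.001, 1.0, -0.0, -0.004]
contact_force: [0.1, 0.0, -0.3]
width: 0.06
gripper_force: 0.0
```

Run:
```python
from h import *
import pickle
w8=pickle.load(open('c8.pkl','rb'))['wrist']
for r in (198,230,348,484): print(r,onz(w8,292/3.3+142,r/3.3+27,.012).round(4))
print('nose',onz(w8,223.2,84.9,.037).round(4),'mark',onz(w8,224.7,137.6,.019).round(4))
w=cam('wrist');pickle.dump(w,open('c9.pkl','wb'))
print(status.get_state()['position'])
p=proj(w,[.567,-.0145,.0835]); print('pred post',p)
u0,v0=map(int,p); im=w['im'].astype(int).max(2)
for v in range(v0-30,v0+40,4): print(v,''.join('#' if x<60 else ('+' if x<95 else '.') for x in im[v,u0-45:u0+46]))
```

```text
198 [0.6938 0.1039 0.012 ]
230 [0.6834 0.1041 0.012 ]
348 [0.6431 0.1052 0.012 ]
484 [0.5929 0.1065 0.012 ]
nose [0.6937 0.1094 0.037 ] mark [0.6377 0.1115 0.019 ]
[ 0.56625527 -0.01358432  0.09534872]
pred post (np.float64(256.24047140181847), np.float64(210.68192096163597))
180 ...................................++###############+.............................++..+....
184 ................................++####################+...........................++.......
188 ................................+######################+..........................++......+
192 ...............................+########++++++++########+..........................++..++.+
196 ..............................+#++++++++++++++++++++++++##+................................
200 ...........................+++++++##########################+..............................
204 ..........................+###################################.............................
208 ..........................+###################################+............................
212 ...........................########################
[... 204 characters left out ...]
............................
224 ......................................+##########+.........................................
228 ...........................................................................................
232 ...........................................................................................
236 ...........................................................................................
240 ...........................................................................................
244 ...........................................................................................
248 ...........................................................................................
```

>>> apply_moves:
  xyz:
    - [0,0.003,0.12]
    - [0,0,0.12]
    - [0,0,0.06]
    - [0,0,0]
  rot:
    - [0,0,0]
    - [0,0,0]
    - [0,0,0]
    - [0,0,0]
  hand: [0.4,0.4,0.4,0.4]

```text
clock: 19.4
position: [0.567, -0.015, 0.0066]
ee_rot: [-0.0, 1.0, -0.0, -0.001]
contact_force: [0.6, 0.1, -0.6]
width: 0.0598
gripper_force: 0.0
```

>>> apply_moves:
  xyz:
    - [0,0,0]
    - [0,0,0]
    - [0,0,0]
    - [0,0,0]
    - [0,0,0]
  rot:
    - [0,0,0]
    - [0,0,0]
    - [0,0,0]
    - [0,0,0]
    - [0,0,0]
  hand: [-1,-1,-1,-1,-1]
  force: 90

```text
clock: 20.02
position: [0.5684, -0.0135, 0.009]
ee_rot: [-0.001, 1.0, -0.001, 0.002]
contact_force: [1.2, 6.0, 3.5]
width: 0.024
gripper_force: 87.7
```

>>> apply_moves:
  xyz:
    - [0,0,0]
    - [0,0,0]
    - [0,0,0.02]
    - [0,0,0]
    - [0,0,0]
  rot:
    - [0,0,0]
    - [0,0,0]
    - [0,0,0]
    - [0,0,0]
    - [0,0,0]
  hand: [0.2,0.2,0.2,0.2,0.2]

```text
clock: 20.65
position: [0.5668, -0.0155, 0.0007]
ee_rot: [0.0, 1.0, -0.001, -0.0]
contact_force: [0.3, -0.6, -0.6]
width: 0.0515
gripper_force: 0.0
```

>>> apply_moves:
  xyz:
    - [0,0,0]
    - [0,0,0]
    - [0,0,0]
    - [0,0,0]
    - [0,0,0]
  rot:
    - [0,0,0]
    - [0,0,0]
    - [0,0,0]
    - [0,0,0]
    - [0,0,0]
  hand: [-1,-1,-1,-1,-1]
  force: 110

```text
clock: 21.28
position: [0.5669, -0.0135, 0.0013]
ee_rot: [-0.001, 1.0, -0.001, 0.0]
contact_force: [0.7, 5.9, 1.3]
width: 0.0214
gripper_force: 106.2
```

Width of 0.0214 means the shaft is held firmly. I start the pull.

>>> apply_moves:
  xyz:
    - [-0.015,-0.003,0]
    - [-0.02,0,0]
    - [-0.02,0,0]
    - [-0.02,0,0]
    - [0,0,0]
  rot:
    - [0,0,0]
    - [0,0,0]
    - [0,0,0]
    - [0,0,0]
    - [0,0,0]
  hand: [-1,-1,-1,-1,-1]

```text
clock: 21.9
position: [0.5469, -0.0136, 0.0013]
ee_rot: [-0.001, 1.0, -0.001, 0.002]
contact_force: [5.5, 4.5, -2.9]
width: 0.0213
gripper_force: 106.4
```

Run:
```python
from h import *
import pickle
w=cam('wrist'); pickle.dump(w,open('c10.pkl','wb')); s=status.get_state(); print(s['position'],s['contact_force'],s['width'],nose(w))
p=proj(w,[.6377,.1115,.019]);print(p); a=mark(w);print(a,onz(w,a[0],a[1],.019))
```

```text
bash:  1476 Segmentation fault         python3 - <<'E'
from h import *
import pickle
w=cam('wrist'); pickle.dump(w,open('c10.pkl','wb')); s=status.get_state(); print(s['position'],s['contact_force'],s['width'],nose(w))
p=proj(w,[.6377,.1115,.019]);print(p); a=mark(w);print(a,onz(w,a[0],a[1],.019))
E
```

Run:
```python
from h import *
import pickle
w=pickle.load(open('c10.pkl','rb')); print(w['o']); print(proj(w,[.6377,.1115,.019]),proj(w,[.674,.109,.037]),flush=True)
print(nose(w))
```

```text
[ 0.61991286 -0.01375697  0.18095794]
(np.float64(30.687495514514495), np.float64(79.9891450841041)) (np.float64(-14.32481020201871), np.float64(-10.287863420336208))
(np.int64(0), np.float64(15.76), array([0.6636, 0.1053, 0.037 ]), array([0.6473, 0.0563, 0.085 ]), array([0.6713, 0.0921, 0.033 ]))
```

>>> apply_moves:
  xyz:
    - [-0.02,0,0]
    - [-0.02,0,0]
    - [-0.02,0,0]
    - [-0.02,0,0]
    - [-0.02,0,0]
    - [-0.01,0,0]
    - [0,0,0]
  rot:
    - [0,0,0]
    - [0,0,0]
    - [0,0,0]
    - [0,0,0]
    - [0,0,0]
    - [0,0,0]
    - [0,0,0]
  hand: [-1,-1,-1,-1,-1,-1,-1]

```text
clock: 22.82
position: [0.5162, -0.0136, 0.0014]
ee_rot: [-0.001, 1.0, -0.001, 0.004]
contact_force: [9.6, 4.3, -6.9]
width: 0.0211
gripper_force: 106.5
```

Run:
```python
from h import *
import pickle
s=cam('side'); t=cam('top'); w=cam('wrist'); pickle.dump([s,t,w],open('c11.pkl','wb')); st=status.get_state(); print(st['position'],st['contact_force'],st['width'])
C0=pickle.load(open('c0.pkl','rb'));C8=pickle.load(open('c8.pkl','rb'))
def loc(tpl,im,u,v):
    x0,y0=u-25,v-15; r=cv2.matchTemplate(im[y0:y0+40,x0:x0+50],tpl,cv2.TM_CCOEFF_NORMED)
    _,m,_,l=cv2.minMaxLoc(r); j,i=l
    sub=lambda a,b,c:(a-c)/(2*(a-2*b+c)) if a-2*b+c else 0
    dx=sub(r[i,j-1],m,r[i,j+1]) if 0<j<r.shape[1]-1 else 0
    return x0+j+dx,y0+i,round(m,3)
f=lambda x:np.array(proj(C0['side'],[x,.0854,.07]))
u0,v0=np.round(f(.6095)).astype(int)
tpl=C0['side']['im'][v0-9:v0+10,u0-5:u0+6]
for n,im in (('c0',C0['side']['im']),('home',C8['side']['im']),('now',s['im'])):
    pr=[np.round(f(x),1).tolist() for x in (.6095,.6937,.640,.6377)]
    g={'c0':.6095,'home':.6937,'now':.64}[n]; c=np.round(f(g)).astype(int)
    a=loc(tpl,im,*c); print(n,'found centre',a[0]+5,a[1]+9,a[2])
print(pr)
wv=nose(w); print(wv)
```

```text
[ 0.5162264  -0.01359     0.00139784] [ 8.31109223  5.46221112 -7.00366854] 0.021396834729061124
c0 found centre 200.92191429436207 189 1.0
home found centre 178.83140513300896 183 0.707
now found centre 192.38024619221687 187 0.712
[[200.8, 188.7], [178.4, 182.8], [192.6, 186.5], [193.2, 186.7]]
(np.int64(0), np.float64(16.0), array([0.6329, 0.1056, 0.037 ]), array([0.6165, 0.0563, 0.085 ]), array([0.6407, 0.092 , 0.033 ]))
```

>>> apply_moves:
  xyz:
    - [-0.008,0,0]
    - [-0.009,0,0]
    - [0,0,0]
    - [0,0,0]
    - [0,0,0]
    - [0,0,0]
    - [0,0,0]
    - [0,0,0]
  rot:
    - [0,0,0]
    - [0,0,0]
    - [0,0,0]
    - [0,0,0]
    - [0,0,0]
    - [0,0,0]
    - [0,0,0]
    - [0,0,0]
  hand: [-1,-1,-1,-1,-1,-1,-1,-1]

```text
clock: 23.98
position: [0.5118, -0.0136, 0.0014]
ee_rot: [-0.001, 1.0, -0.001, 0.005]
contact_force: [9.9, 4.1, -8.0]
width: 0.021
gripper_force: 106.5
```

Run:
```python
from h import *
import pickle
s=cam('side'); pickle.dump(s,open('c12.pkl','wb')); st=status.get_state(); print(st['position'],st['contact_force'],st['width'])
C0=pickle.load(open('c0.pkl','rb'))['side'];C8=pickle.load(open('c8.pkl','rb'))['side'];S11=pickle.load(open('c11.pkl','rb'))[0]
# nose in side view: matching of brass nose/saddle patch
f=lambda x:np.array(proj(C0,[x,.0985,.04]))
u0,v0=np.round(f(.6095)).astype(int)
tpl=C0['im'][v0-5:v0+6,u0-7:u0+8]
for n,c,g in (('c0',C0,.6095),('home',C8,.6937),('c11',S11,.643),('now',s,.638)):
    u,v=np.round(f(g)).astype(int); r=cv2.matchTemplate(c['im'][v-12:v+13,u-20:u+21],tpl,cv2.TM_CCOEFF_NORMED)
    _,m,_,(j,i)=cv2.minMaxLoc(r); a,b,d=r[i,j-1],m,r[i,j+1]
    print(n,u-20+7+j+(a-d)/(2*(a-2*b+d)),v-12+5+i,round(m,3),f(g).round(1))
```

```text
[ 0.51177162 -0.01360614  0.00143776] [ 9.44426289  4.98188198 -7.13274104] 0.021652983276284146
c0 198.92435329407454 198 1.0 [199.4 198.4]
home 176.79644380509853 192 0.912 [177.2 192.3]
c11 190.2298023402691 196 0.863 [190.5 196. ]
now 191.21927225589752 196 0.915 [191.8 196.3]
```

The nose is within about 1 mm of the mark. I hold a little longer, then ease the drawer home.

>>> apply_moves:
  xyz:
    - [0,0,0]
    - [0,0,0]
    - [0,0,0]
    - [0,0,0]
    - [0.01,0,0]
    - [0.015,0,0]
    - [0.015,0,0]
    - [0.015,0,0]
  rot:
    - [0,0,0]
    - [0,0,0]
    - [0,0,0]
    - [0,0,0]
    - [0,0,0]
    - [0,0,0]
    - [0,0,0]
    - [0,0,0]
  hand: [-1,-1,-1,-1,-1,-1,-1,-1]

```text
clock: 25.02
position: [0.5273, -0.0136, 0.0014]
ee_rot: [-0.001, 1.0, -0.001, 0.004]
contact_force: [7.9, 5.2, -4.9]
width: 0.0211
gripper_force: 106.6
```

>>> apply_moves:
  xyz:
    - [0.018,0,0]
    - [0.018,0,0]
    - [0.018,0,0]
    - [0.018,0,0]
    - [0.018,0,0]
    - [0.015,0,0]
    - [0.01,0,0]
    - [0,0,0]
  rot:
    - [0,0,0]
    - [0,0,0]
    - [0,0,0]
    - [0,0,0]
    - [0,0,0]
    - [0,0,0]
    - [0,0,0]
    - [0,0,0]
  hand: [-1,-1,-1,-1,-1,-1,-1,-1]

```text
clock: 26.02
position: [0.5603, -0.0136, 0.0014]
ee_rot: [-0.001, 1.0, -0.001, 0.003]
contact_force: [4.1, 3.7, -2.1]
width: 0.0211
gripper_force: 106.7
```

>>> apply_moves:
  xyz:
    - [0.01,0,0]
    - [0.008,0,0]
    - [0.005,0,0]
    - [0,0,0]
    - [0,0,0]
  rot:
    - [0,0,0]
    - [0,0,0]
    - [0,0,0]
    - [0,0,0]
    - [0,0,0]
  hand: [-1,-1,-1,-1,-1]

```text
clock: 26.65
position: [0.5662, -0.0136, 0.0014]
ee_rot: [-0.001, 1.0, -0.001, 0.002]
contact_force: [3.5, 3.4, -1.0]
width: 0.021
gripper_force: 106.8
```

>>> apply_moves:
  xyz:
    - [0.006,0,0]
    - [0,0,0]
  rot:
    - [0,0,0]
    - [0,0,0]
  hand: [-1,-1]

```text
clock: 26.9
position: [0.5671, -0.0136, 0.0014]
ee_rot: [-0.001, 1.0, -0.001, 0.001]
contact_force: [2.9, 5.7, 1.3]
width: 0.0212
gripper_force: 106.9
```

>>> apply_moves:
  xyz:
    - [0.006,0,0]
    - [0,0,0]
  rot:
    - [0,0,0]
    - [0,0,0]
  hand: [-1,-1]

```text
clock: 27.15
position: [0.5669, -0.0136, 0.0013]
ee_rot: [-0.001, 1.0, -0.001, -0.001]
contact_force: [-2.1, 5.7, 3.5]
width: 0.0214
gripper_force: 107.3
```

>>> apply_moves:
  xyz:
    - [0.006,0,0]
    - [0,0,0]
  rot:
    - [0,0,0]
    - [0,0,0]
  hand: [-1,-1]

```text
clock: 27.4
position: [0.5666, -0.0136, 0.0013]
ee_rot: [-0.001, 1.0, -0.001, -0.003]
contact_force: [-3.8, 3.7, 7.1]
width: 0.0214
gripper_force: 107.5
```

The drawer is home: x stopped and the force reversed sign. I release and lift.

>>> apply_moves:
  xyz:
    - [-0.004,0,0]
    - [0,0,0]
    - [0,0,0]
    - [0,0,0]
    - [0,0,-0.1]
    - [0,0,-0.15]
    - [0,0,-0.15]
    - [-0.1,0,0]
  rot:
    - [0,0,0]
    - [0,0,0]
    - [0,0,0]
    - [0,0,0]
    - [0,0,0]
    - [0,0,0]
    - [0,0,0]
    - [0,0,0]
  hand: [0.4,0.4,0.4,0.4,0.4,0.4,0.4,0.4]

```text
clock: 28.4
position: [0.5434, -0.0154, 0.125]
ee_rot: [0.001, 1.0, -0.0, 0.005]
contact_force: [0.1, -0.6, -1.0]
width: 0.0601
gripper_force: 0.0
```

>>> apply_moves:
  xyz:
    - [0.1,-0.1,-0.05]
    - [0,-0.15,0]
    - [0,0,0]
    - [0,0,0]
  rot:
    - [0,0,0]
    - [0,0,0]
    - [0,0,0]
    - [0,0,0]
  hand: [0.4,0.4,0.4,0.4]

```text
clock: 28.9
position: [0.5683, 0.0601, 0.1357]
ee_rot: [0.0, 1.0, -0.0, -0.0]
contact_force: [0.1, 0.6, 0.1]
width: 0.0601
gripper_force: 0.0
```

Run:
```python
from h import *
import pickle
w=cam('wrist'); s=cam('side'); pickle.dump([w,s],open('c13.pkl','wb')); st=status.get_state(); print(st['clock'],st['position'],st['contact_force'])
print('nose',nose(w),flush=True)
w8=pickle.load(open('c8.pkl','rb'))['wrist']
# mark by template from c8 (seen at 224.7,137.6)
tpl=w8['im'][122:153,190:226]
r=cv2.matchTemplate(w['im'],tpl,cv2.TM_CCOEFF_NORMED); _,m,_,l=cv2.minMaxLoc(r)
print('mark',m,onz(w,l[0]+34.7,l[1]+15.6,.019),flush=True)
# drawer front-left rim corner template, pictured side: compare drawer region with c8
d=np.abs(s['im'].astype(int)-pickle.load(open('c8.pkl','rb'))['side']['im']).sum(2)[155:200,160:230]
print('side diff share',(d>60).mean())
for r_ in d[::3]: print(''.join('#' if x>60 else '.' for x in r_))
```

```text
29.0 [0.56832939 0.05953953 0.13577802] [0.0422657  0.23611518 0.30488473]
nose (np.int64(204), np.float64(115.33333333333333), array([0.6382, 0.1101, 0.037 ]), array([0.6263, 0.0849, 0.085 ]), array([0.6527, 0.0894, 0.033 ]))
mark 0.8536295890808105 [0.6376262  0.11156515 0.019     ]
side diff share 0.15492063492063493
.....................................################.................
.......................................##############.................
..............................................########................
..................................................##..................
......................................................................
......................................................................
......................................................................
......................................................................
..............##.....##...............................................
.................#####.......#########...........##....##########.....
..............#######..............###................................
...............#######..#.............................####............
..............#####.######...##....#.#.#...........########...........
....................##.......############...........#########.........
.................###..........########.............########..###.#####
```

The nose is at 0.6382 and the mark at 0.6376. In the side view the drawer and block area matches the earlier picture with the drawer closed. I hand the job in.

```bash
python3 -c "
from rig import job
print(job.sign_off())"
```

```text
the job is handed in; nothing more can be done
None
```

The pull test was run and handed in after about 29 s. The drawer is home with the block standing in it, and the pointer nose measured about 0.6 mm from the mark; sign-off returned no verdict.

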